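# Spring check of the die mount

## Robot

A 7-joint arm with a two-finger parallel gripper is mounted at the origin on the work surface. World frame = base frame: x ahead of the robot, y to its left, z up, the work surface at z = 0. Lengths are in m, angles in rad, forces in N, time in s.
With the tool pointing down it reaches from about 0.4 to 0.85 m from the base axis. Payload 4.5 kg.
Tool frame: the origin (TCP) lies at the very end of the fingers, on their centre line; the grasp point (between the pads) lies 19 mm behind it (r.grip_point_offset is the distance from the TCP to the grasp point, in m); z points along the fingers, y is the line along which they close (so a half turn about z gives the same grasp; the last joint's range is limited). The gripper opens to 88 mm and grips with 3 to 60 N. Pads are 18 mm wide; open, the fingers measure 123 mm over their backs; the gripper's body (75 mm by 187 mm) begins 45 mm behind the grasp point.
Start: joints at [-1.099, 0.689, -0.195, 1.565, 0.157, 0.902, -0.215], TCP at [0.265, 0.566, 0.239] pointing down, gripper open.
Joint ranges: [-3.01, 3.01], [-0.46, 2.08], [-1.47, 1.51], [0.13, 2.56], [-1, 4.14], [0.04, 2.09], [-2.66, 2.66]. Speed limits (rad/s): [2.57, 2.57, 3.14, 3.14, 3.14, 3.14, 3.14].

## Interface

Orientations are given as a unit quaternion [x, y, z, w].
In Python, from plant import r gives the robot as it stands.
- The arm moves only by the tool carry_out, never from a script. Its argument "rows" is a list of rows, each a list of 3 entries, a list of its own where there are three numbers: the shift along the tool's x, y, z in cm, then the turn, a rotation vector about the tool's x, y, z in degrees, then the closure, from 0 (fully open) to 1 (shut). A call has 1 to 12 rows; each row is the pose to reach, as a shift and turn from the pose commanded when the call began, along the tool's axes at that moment; what a row does not reach only later rows make up. A row lasts 1/10 s, in which the tool goes at most 50 mm and 8.59 degrees, less where a joint would pass 70% of its speed; a pose out of reach is approached as far as the arm can. A call with a gripper value outside its range is refused whole. The fingers move at their own pace and stop on an object; "newtons" is the grip in N (left out, the last holds). Time passes only in rows, so rows that repeat a pose let the fingers close. It gives the time, the measured TCP pose, the force, the opening and the grip force at its end, in the units of the state.
- r.get_state(): the state, without advancing time (a new reading comes with each control period).
- r.snapshot(name): name is "scene" or "top"; returns a dict with "image" (480x640x3 uint8, red, green, blue), "fx", "fy", "cx", "cy" (pixels), "pose" (4x4, takes a point from camera to world coordinates). Camera axes: x right, y up, looking along -z (the intrinsics and any distortion apply to the point x, -y, -z); pixel columns grow to the right and rows downward; lengths in m; the calibration is good to about 2 mm. A picture is of the moment at which its call begins. There is no depth.
- r.finish_job(): hands the job in; it is judged then, once.
The state is a dict: "clock": time; "q": joint angles; "qd": joint speeds; "joint_torque": joint torques, N m; "tool_pos": TCP position; "eef_rot": TCP orientation; "contact_force": force on the tool from outside, world axes, zero at the start; "moment": the same for the moment, N m; "opening": opening from 0.0 (shut) to 1.0 (fully open); "finger_force": force on a finger pad.
Only numpy, scipy, OpenCV 4.12 (cv2) and the standard library are available. Lean on these libraries where they do the work, as an engineer would, in place of code of your own. Each camera call takes 0.05 s, during which the arm holds its last target. There are 200 camera calls.

## Task

On the tilt mount whose spring clip holds the plaster die, press the round thumb pad at the plate's corner down with your fingertips until the pointer on the far side has risen level with the wedge of the clamped index on its scale post, keep it there for two seconds, then let the plate spring fully back up and move clear. Ease it to the index rather than running the pointer well past it, and do not touch the die or pick anything up. Leave the other, empty mount and everything else on the bench as they are.

Things in the scene. Friction and masses are not known exactly. Their poses are not given: they have to be found in the camera images.
- die_mount: the mount to use: fixed grey base 262 x 124 x 8 mm, aluminium plate hinged on it. Origin on the bench under the hinge; -x: pressing side (facing the robot within 0.3 rad), +x: pointer and scale post (130 mm tall). Hinge axis along y, 62 mm up. Plate x -95..15, y -48..48 mm, top at 66 mm. Clip with die at x 0, y 22 mm, reaching 117 mm up
- die_plate (a joint): tilt of the plate of that mount, rad: 0 fully up against its stop (rest, start), grows as the thumb pad is pressed down, end stop at 0.36. Spring return: about 3 N at the pad to start it moving, rising by about 3.3 N per 0.1 rad; it springs back to 0 when released
- die_pad_top (a point): top centre of the round domed black rubber thumb pad (28 mm across, 9 mm high) at the plate's corner, 78 mm from the hinge axis towards the pressing side and 30 mm towards the mount's -y; 75 mm above the bench at rest. Moves with the plate (goes down about half as much as the pointer tip rises)
- die_pointer_tip (a point): tip of the dark steel pointer, on the plate's far side 150 mm from the hinge axis; 62 mm above the bench at rest; rises as the pad goes down. Height is what counts
- die_index_tip (a point): tip of the wedge on the brass index clamped on the scale post of that mount, 8 mm beside the pointer's path. The pointer is to be brought to its height: 20 to 40 mm above the pointer's rest, different every time. The index is fixed and is not to be moved
- die: yellow plaster die, a 14 mm square stem with a tapered tooth stump, 43 mm tall (stump 19 mm across), origin at the centre of its underside; loose in the spring clip over the hinge
- die_clip (a point): floor of that spring clip, where the underside of the die rests; moves with the plate
- empty_mount: a second mount of the same make with an empty clip (origin and axes as for die_mount); to be left alone. Which of the two stands left and which right changes
- empty_plate (a joint): tilt of the empty mount's plate, rad, 0 at rest
- dappen: chrome dappen dish holder, 42 mm across, 30 mm tall, origin at the centre of its underside
- weight: small bronze weight, 30 mm across, 37 mm tall, origin at the centre of its underside
- tray: pink acrylic tray 120 x 90 x 20 mm, origin at the centre of its underside
- guard: matte grey burr guard, an angled shield 100 x 60 x 79 mm, origin at the centre of its underside
- knife: slim wax knife 160 mm long and 10 mm thick lying on the bench, origin near its middle
- model: plaster arch model 55 x 62 x 23 mm, origin at the centre of its underside

How it is judged:
On the way:
1. the fingers press the thumb pad and the pointer stays within 5 mm of the index height for 1.5 s (z of die_pointer_tip in the frame of die_index_tip between -0.005 and 0.005 m and contact force between the fingers and die_plate_c0 above 0.5 N), for 1.5 s.
At the end, for the whole second after the job is handed in: the plate of the die's mount is back up (tilt under 0.02 rad), the die still sits in its clip (within 6 mm) and at rest, the empty mount is at rest and all bystanders are within 15 mm of where they began (value of joint die_plate below 0.02 rad and value of joint empty_plate below 0.05 rad and distance between die and die_clip below 0.006 m and linear speed of die below 0.02 m/s and distance of each of dappen, weight, tray, guard, knife, model from where it was at the start of the episode below 0.015 m); the robot touches nothing.
It fails at once if the pointer runs more than 10 mm past the index (z of die_pointer_tip in the frame of die_index_tip above 0.01 m).
It fails at once if the fingers touch the die (contact force between the fingers and die above 0.5 N).
It fails at once if the die leaves its clip (distance between die and die_clip above 0.01 m).
It fails at once if the empty mount's plate is pressed (value of joint empty_plate above 0.05 rad).
It fails at once if any other thing on the bench is moved or lifted more than 15 mm (distance of any of dappen, weight, tray, guard, knife, model from where it was at the start of the episode above 0.015 m).
It also fails if it takes over 42 s, if anything falls off the work surface, if the arm or the gripper's body presses on something with over 40 N, if the wrist force passes 120 N, or if a joint passes its speed limit or range.

## Working session

There is one attempt and no reset: what is moved stays moved. The work goes in short steps, Python scripts to look and compute and a tool call to move; the robot and the scene stay as the last step left them, time stands still between calls to the robot, and variables do not carry over. Pictures are saved under pics/ and viewed, at most 10 in all, crops included, and the job is handed in when it is done.

Besides the shell and the picture viewer there is one more tool, called after "Call:" by a JSON object that holds its "fn" and its "kwargs". carry_out: Moves the arm, as the interface text tells. Its arguments: {"type":"object","properties":{"rows":{"type":"array"},"newtons":{"type":"number"}},"required":["rows"]}

```bash
mkdir -p pics; python3 - <<'E'
from plant import r
import cv2,pickle
d={}
for n in("scene","top"):
    s=r.snapshot(n);d[n]=s;cv2.imwrite(f"pics/{n}0.png",s["image"][:,:,::-1])
    print(n,s["fx"],s["fy"],s["cx"],s["cy"],s["pose"],[k for k in s])
pickle.dump(d,open("s0.pkl","wb"))
st=r.get_state();print(st["clock"],st["tool_pos"],st["eef_rot"])
E
```

```text
scene 482.8568915489656 482.8568915489656 314.5147635430492 239.71938793021286 [[ 0.76475442 -0.53713804  0.35585587  1.03271564]
 [ 0.64421126  0.62719375 -0.43774405 -0.55615922]
 [ 0.0119384   0.56401305  0.82567957  1.13142752]
 [ 0.          0.          0.          1.        ]] ['image', 'fx', 'fy', 'cx', 'cy', 'pose']
top 443.49383426131686 443.49383426131686 317.04035096066275 244.2172892158049 [[ 6.13268106e-03  9.90675650e-01 -1.36103444e-01  4.38183754e-01]
 [-9.99981078e-01  6.14154448e-03 -3.54777590e-04 -1.11782143e-02]
 [ 4.84415839e-04  1.36103045e-01  9.90694568e-01  1.01681339e+00]
 [ 0.00000000e+00  0.00000000e+00  0.00000000e+00  1.00000000e+00]] ['image', 'fx', 'fy', 'cx', 'cy', 'pose']
0.1 [0.26475118 0.56554822 0.2379933 ] [ 2.17108315e-01  9.76147184e-01 -7.98189383e-04 -1.28990301e-04]
```

View pics/scene0.png

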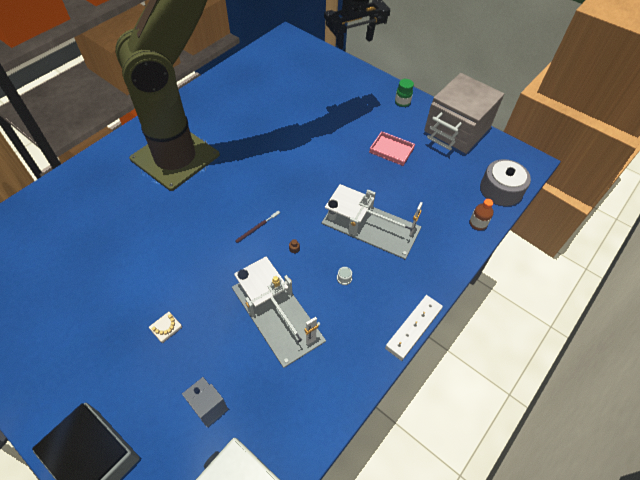

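View pics/top0.png

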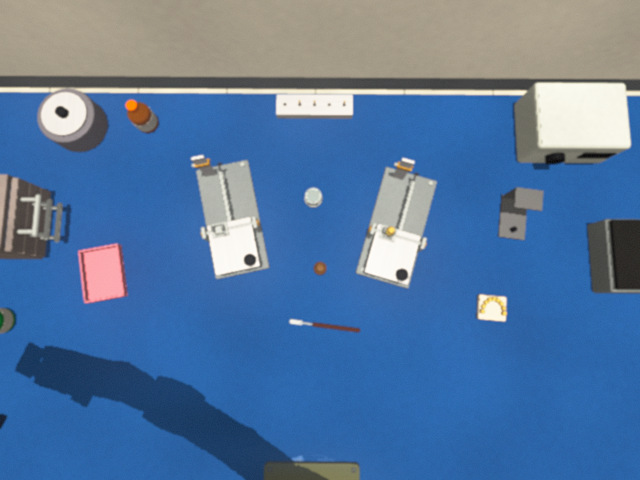

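The top view shows the die mount on the right, with its pad at about (402,274), yellow die at (390,231) and index near (403,165). In the scene view its pad is at about (243,274) and its index near (312,325). Next I enlarge both.

```bash
cat > h.py <<'E'
import numpy as np
def ray(s,u,v):
    P=s["pose"];d=P[:3,:3]@np.array([(u-s["cx"])/s["fx"],-(v-s["cy"])/s["fy"],-1]);return P[:3,3],d/np.linalg.norm(d)
def onz(s,u,v,z):
    o,d=ray(s,u,v);return o+d*(z-o[2])/d[2]
def tri(s1,p1,s2,p2):
    A=[];b=[]
    for s,p in((s1,p1),(s2,p2)):
        o,d=ray(s,*p);M=np.eye(3)-np.outer(d,d);A.append(M);b.append(M@o)
    x=np.linalg.lstsq(np.vstack(A),np.hstack(b),rcond=None)[0]
    return x,[np.linalg.norm(A[i]@x-b[i])*1000 for i in(0,1)]
def proj(s,X):
    c=s["pose"][:3,:3].T@(np.asarray(X)-s["pose"][:3,3]);return s["cx"]+s["fx"]*c[0]/-c[2],s["cy"]-s["fy"]*c[1]/-c[2]
E
python3 - <<'E'
import cv2,pickle,numpy as np
from h import *
d=pickle.load(open("s0.pkl","rb"));S,T=d["scene"],d["top"]
a=S["image"][240:370,225:335];b=T["image"][150:295,350:445]
f=lambda i,k:cv2.resize(i,None,fx=k,fy=k,interpolation=cv2.INTER_CUBIC)
A=f(a,4);B=f(b,4);c=np.zeros((600,840,3),np.uint8);c[:A.shape[0],:A.shape[1]]=A;c[:B.shape[0],450:450+B.shape[1]]=B
cv2.imwrite("pics/c0.png",c[:,:800,::-1])
P={}
for n,s,box in(("S",S,(230,258,262,290)),("T",T,(390,414,262,286))):
    x0,x1,y0,y1=box;g=s["image"][y0:y1,x0:x1].max(2)<60
    nn,l,st,ce=cv2.connectedComponentsWithStats(g.astype(np.uint8));k=1+np.argmax(st[1:,4]);P[n]=ce[k]+[x0,y0];print(n,st[k],P[n])
print(tri(S,P["S"],T,P["T"]),onz(T,*P["T"],.072),onz(S,*P["S"],.072))
E
```

```text
S [16 10  2  3  3] [246.66666667 273.        ]
T [ 8  9  5  7 11] [398.90909091 272.90909091]
(array([ 0.5087815 , -0.18480181,  0.06954781]), [np.float64(1.8698316800575487), np.float64(1.8698316800580626)]) [ 0.50733181 -0.18573012  0.072     ] [ 0.51134673 -0.18436463  0.072     ]
```

View pics/c0.png

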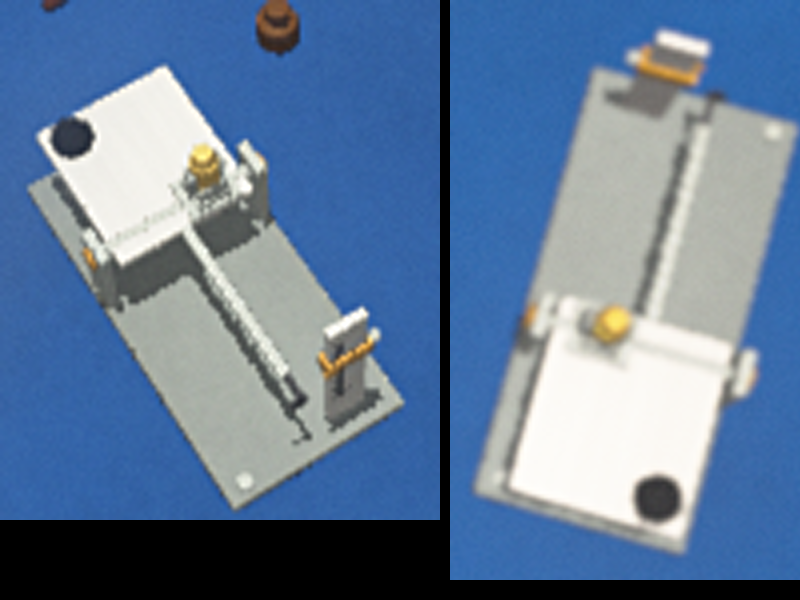

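The crops show the die's pad at scene (243,274.3) and top (401.8,274.5). The brass wedge's pointer-side end is near scene (305.5,332) and top (414,169). The pointer tip is near scene (300,341) and top (417,174).

```bash
python3 - <<'E'
import cv2,pickle,numpy as np
from h import *
d=pickle.load(open("s0.pkl","rb"));S,T=d["scene"],d["top"]
P={}
for n,s,box in(("S",S,(233,256,264,288)),("T",T,(392,412,264,284))):
    x0,x1,y0,y1=box;c=s["image"][y0:y1,x0:x1].astype(int);g=(c.max(2)<110)&(c[:,:,2]-c[:,:,0]<40)
    nn,l,st,ce=cv2.connectedComponentsWithStats(g.astype(np.uint8));k=1+np.argmax(st[1:,4]);P[n]=ce[k]+[x0,y0];print(n,st[k],P[n])
pad,e=tri(S,P["S"],T,P["T"]);print("pad",pad,e)
padT=onz(T,*P["T"],.072);padS=onz(S,*P["S"],.072);print(padT,padS)
# base white screw & base corners give direction: hinge pivots in top (orange left, right) and base edges
q=lambda x,y:((x-450)/4+350,y/4+150)
c=[onz(T,*q(*p),.008)for p in((475,492),(685,550),(797,124),(597,72))];print(np.round(c,4))
ax=(c[2]+c[3]-c[0]-c[1])[:2];psi=np.arctan2(ax[1],ax[0]);print("yaw",psi,[np.linalg.norm(c[i]-c[(i+1)%4])for i in range(4)])
R=np.array([[np.cos(psi),-np.sin(psi)],[np.sin(psi),np.cos(psi)]])
p0=(padT+padS)[:2]/2;O=p0-R@[-.078,-.03];print("origin",O)
print("centre by base",np.mean(c,0)[:2])
M=lambda x,y,z:np.r_[O+R@[x,y],z]
for nm,X in(("ptr",M(.15,0,.062)),("die",M(0,.022,.117)),("pad",M(-.078,-.03,.072))):print(nm,X,proj(S,X),proj(T,X))
for n,s,box in(("S",S,(300,325,318,345)),("T",T,(392,420,155,175))):
    x0,x1,y0,y1=box;c=s["image"][y0:y1,x0:x1].astype(int);g=(c[:,:,0]-c[:,:,2]>45)
    ys,xs=np.nonzero(g);print(n,[(x+x0,sorted(ys[xs==x]+y0)) for x in sorted(set(xs))])
E
```

```text
S [ 5  6 10 10 78] [242.46153846 274.11538462]
T [ 5  6 10 10 89] [401.38202247 274.35955056]
pad [ 0.50417274 -0.19200492  0.06842741] [np.float64(0.5169608663428253), np.float64(0.5169608663430965)]
[ 0.50427185 -0.19094084  0.072     ] [ 0.5055748  -0.19358702  0.072     ]
[[ 0.5112 -0.1005  0.008 ]
 [ 0.4791 -0.2192  0.008 ]
 [ 0.728  -0.2903  0.008 ]
 [ 0.7587 -0.1736  0.008 ]]
yaw -0.2827907061205263 [np.float64(0.1230408321492872), np.float64(0.25884618834567863), np.float64(0.12062262805400986), np.float64(0.2581024852097688)]
origin [ 0.5881963  -0.18522037]
centre by base [ 0.6192428 -0.1959028]
ptr [ 0.73223837 -0.22707586  0.062     ] (np.float64(301.50242267118983), np.float64(339.94298923239535)) (np.float64(414.7629165074848), np.float64(172.22632172197558))
die [ 0.59433511 -0.1640942   0.117     ] (np.float64(275.23392559582896), np.float64(277.33742362015823)) (np.float64(391.60151237512656), np.float64(229.01256930443276))
pad [ 0.50492333 -0.19226393  0.072     ] (np.float64(242.64930883131348), np.float64(273.6263322954534)) (np.float64(401.99691971594484), np.fl
[... 1562 characters left out ...]
, [np.int64(166), np.int64(167), np.int64(168), np.int64(169)]), (np.int64(404), [np.int64(166), np.int64(167), np.int64(168), np.int64(169)]), (np.int64(405), [np.int64(167), np.int64(168), np.int64(169), np.int64(170)]), (np.int64(406), [np.int64(167), np.int64(168), np.int64(169), np.int64(170)]), (np.int64(407), [np.int64(167), np.int64(168), np.int64(169), np.int64(170)]), (np.int64(408), [np.int64(168), np.int64(169), np.int64(170)]), (np.int64(409), [np.int64(168), np.int64(169), np.int64(170)]), (np.int64(410), [np.int64(167), np.int64(168), np.int64(169), np.int64(170)]), (np.int64(411), [np.int64(166), np.int64(167), np.int64(168), np.int64(169)]), (np.int64(412), [np.int64(166)])]
```

```bash
python3 - <<'E'
import cv2,pickle,numpy as np
from h import *
d=pickle.load(open("s0.pkl","rb"));S,T=d["scene"],d["top"]
for nm,a,b in(("wedge",(305.3,330.5),(411.8,167.5)),("wedge2",(305.8,332.5),(411.8,168.5)),("ptr",(299.8,340.5),(416.5,173.8)),("diehead",(276,279),(390.5,231))):
    print(nm,tri(S,a,T,b))
f=lambda i,k:cv2.resize(i,None,fx=k,fy=k,interpolation=cv2.INTER_CUBIC)
A=f(S["image"][310:355,285:330],9);B=f(T["image"][150:185,390:430],9)
c=np.zeros((410,790,3),np.uint8);c[:405,:405]=A;c[:315,420:780]=B;cv2.imwrite("pics/c1.png",c[:,:,::-1])
from scipy.spatial.transform import Rotation as Ro
from plant import r
print(Ro.from_quat(r.get_state()["eef_rot"]).as_matrix())
E
```

```text
wedge (array([ 0.7327971 , -0.21376556,  0.09399909]), [np.float64(0.06919193332767516), np.float64(0.06919193332771684)])
wedge2 (array([ 0.73387918, -0.21480586,  0.0857222 ]), [np.float64(0.9256545455572599), np.float64(0.9256545455576117)])
ptr (array([ 0.72939757, -0.23073938,  0.06076272]), [np.float64(0.540123409982615), np.float64(0.5401234099825046)])
diehead (array([ 0.59301187, -0.16275618,  0.1053774 ]), [np.float64(1.2889954530483592), np.float64(1.2889954530480905)])
[[-9.05727926e-01  4.23859135e-01 -5.98414142e-04]
 [ 4.23859547e-01  9.05726685e-01 -1.50229090e-03]
 [-9.47600660e-05 -1.61431037e-03 -9.99998693e-01]]
```

View pics/c1.png

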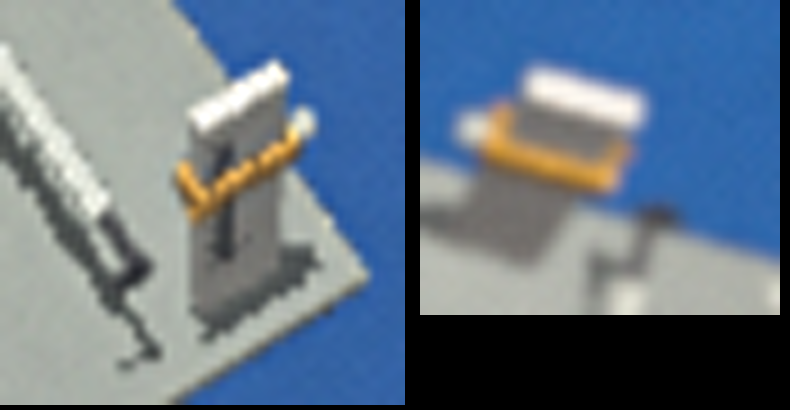

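The wedge triangulates to about z = 0.092 against a pointer at rest of about 0.061, so the rise is roughly 30 mm. I'll refine that while pressing. Now I move above the pad with the fingers shut.

Call:
{"fn": "carry_out", "kwargs": {"rows": [[[-4,-4,0],[0,0,0],1],[[-8,-8.7,0],[0,0,0],1],[[-12,-13,0],[0,0,0],1],[[-16,-17.4,0],[0,0,0],1],[[-20,-21.7,0],[0,0,0],1],[[-24,-26,0],[0,0,0],1],[[-28,-30.4,0],[0,0,0],1],[[-32,-34.7,0],[0,0,0],1],[[-36,-39,0],[0,0,0],1],[[-40,-43.4,0],[0,0,0],1],[[-43,-46.7,0],[0,0,0],1],[[-45,-48.8,0],[0,0,0],1]], "newtons": 20}}

```text
clock: 1.3
tool_pos: [0.4463, -0.0078, 0.2386]
eef_rot: [0.217, 0.976, 0.0, -0.0]
contact_force: [1.6, 0.3, 0.3]
opening: 0.005
finger_force: 0.0
```

Call:
{"fn": "carry_out", "kwargs": {"rows": [[[0,0,0],[0,0,-4],1],[[0,0,0],[0,0,-8.4],1],[[0,0,0],[0,0,-8.4],1],[[0,0,0],[0,0,-8.4],1]]}}

```text
clock: 1.7
tool_pos: [0.446, -0.0057, 0.2386]
eef_rot: [0.146, 0.989, 0.0, -0.0]
contact_force: [0.4, -0.8, -0.4]
opening: 0.008
finger_force: 0.0
```

```bash
cat > go.py <<'E'
import sys,numpy as np
from plant import r
from scipy.spatial.transform import Rotation as Ro
s=r.get_state();R=Ro.from_quat(s["eef_rot"])
print(s["clock"],np.round(s["tool_pos"],4),np.round(s["contact_force"],2),"cm",np.round(R.inv().apply(np.array(list(map(float,sys.argv[1:4])))-s["tool_pos"])*100,2),"ydir",R.as_matrix()[:,1].round(3),"z",R.as_matrix()[:,2].round(3))
E
python3 go.py .505 -.192 .1
```

```text
1.7 [ 0.446  -0.0057  0.2386] [ 0.37 -0.82 -0.44] cm [-11.03 -16.14  13.85] ydir [0.288 0.957 0.   ] z [-0.  0. -1.]
```

Call:
{"fn": "carry_out", "kwargs": {"rows": [[[-2.7,-4,2],[0,0,0],1],[[-5.5,-8,4],[0,0,0],1],[[-8.2,-12,6],[0,0,0],1],[[-11,-16.1,8],[0,0,0],1],[[-11,-16.1,10.5],[0,0,0],1],[[-11,-16.1,13],[0,0,0],1],[[-11,-16.1,13.85],[0,0,0],1],[[-11,-16.1,13.85],[0,0,0],1],[[-11,-16.1,13.85],[0,0,0],1]]}}

```text
clock: 2.6
tool_pos: [0.506, -0.1908, 0.101]
eef_rot: [0.145, 0.99, 0.0, 0.001]
contact_force: [1.3, 0.8, 0.9]
opening: 0.007
finger_force: 0.0
```

```bash
python3 go.py .505 -.192 .075; python3 - <<'E'
from plant import r
import cv2,numpy as np
a=r.snapshot("scene")["image"][230:370,200:345];b=r.snapshot("top")["image"][150:300,350:450]
f=lambda i:cv2.resize(i,None,fx=3,fy=3,interpolation=cv2.INTER_CUBIC)
A,B=f(a),f(b);c=np.zeros((450,735,3),np.uint8);c[:420,:435]=A;c[:450,435:]=B
cv2.imwrite("pics/p1.png",c[:,:,::-1])
E
```

```text
2.6 [ 0.506  -0.1908  0.101 ] [1.31 0.77 0.86] cm [ 0.07 -0.14  2.6 ] ydir [0.286 0.958 0.   ] z [ 0.001 -0.    -1.   ]
```

View pics/p1.png

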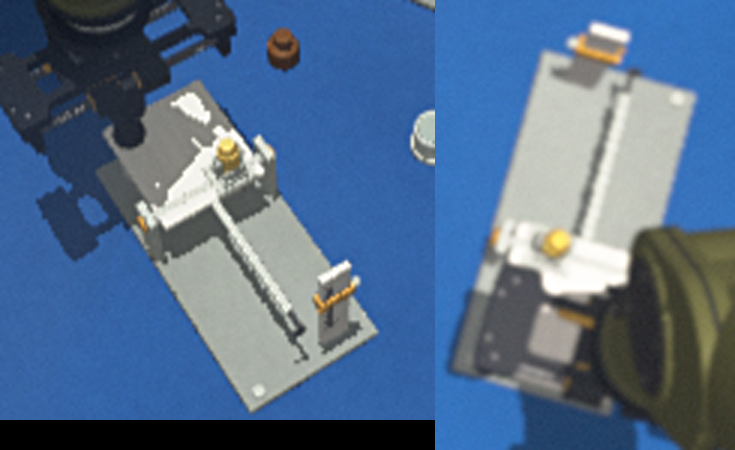

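The fingertips are over the pad with the gripper clear of the die. The wedge and pointer are visible in both views. I press gently to an aim of about 23 mm pointer rise.

Call:
{"fn": "carry_out", "kwargs": {"rows": [[[0,-0.1,0.8],[0,0,0],1],[[0,-0.1,1.6],[0,0,0],1],[[0,-0.1,2.2],[0,0,0],1],[[0,-0.1,2.5],[0,0,0],1],[[0,-0.1,2.8],[0,0,0],1],[[0,-0.1,3.1],[0,0,0],1],[[0,-0.1,3.4],[0,0,0],1],[[0,-0.1,3.6],[0,0,0],1],[[0,-0.1,3.75],[0,0,0],1],[[0,-0.1,3.75],[0,0,0],1],[[0,-0.1,3.75],[0,0,0],1]]}}

```text
clock: 3.8
tool_pos: [0.5038, -0.1922, 0.0628]
eef_rot: [0.145, 0.989, -0.0, -0.001]
contact_force: [-4.2, 1.4, 7.1]
opening: 0.007
finger_force: 3.6
```

```bash
python3 go.py .505 -.192 .06; python3 - <<'E'
from plant import r
import cv2,numpy as np,pickle
d={n:r.snapshot(n) for n in("scene","top")};pickle.dump(d,open("s1.pkl","wb"))
f=lambda i,k:cv2.resize(i,None,fx=k,fy=k,interpolation=cv2.INTER_CUBIC)
A=f(d["scene"]["image"][310:355,285:330],9);B=f(d["top"]["image"][150:185,390:430],9)
c=np.zeros((410,790,3),np.uint8);c[:405,:405]=A;c[:315,420:780]=B;cv2.imwrite("pics/c2.png",c[:,:,::-1])
E
```

```text
3.8 [ 0.5038 -0.1922  0.0628] [-4.19  1.36  7.14] cm [-0.11  0.06  0.28] ydir [ 0.287  0.958 -0.   ] z [-0.002  0.    -1.   ]
```

View pics/c2.png

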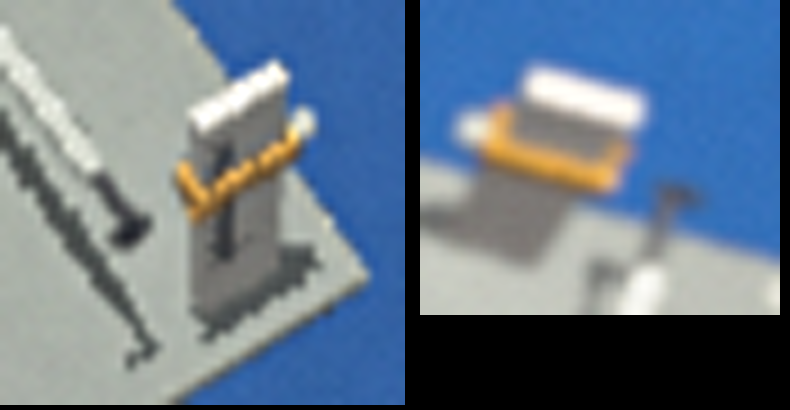

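The crop shows the pointer's T-shaped tip at crop (130,233), which is scene (299.0,335.4), and at top (418.4,171.2). The wedge side of the brass is centred at scene (305.7,330.7) and top (412.8,166.8).

```bash
python3 - <<'E'
import pickle,numpy as np
from h import *
d=pickle.load(open("s1.pkl","rb"));S,T=d["scene"],d["top"]
q=lambda x,y:(x/9+284.56,y/9+309.56)
t=lambda x,y:((x-420)/9+389.56,y/9+149.56)
for n,a,b in(("ptr mid",q(130,233),t(680,195)),("ptr right(-y) / left(+y) end",q(148,224),t(664,190)),
 ("brass -x-y corner",q(183,168),t(632,150)),("brass front -x? ",q(200,212),t(632,150)),("brass side mid",q(190,190),t(632,150)),("side mid2",q(190,190),t(625,165)),("knob",q(305,122),t(470,128)),("post top -y",q(192,122),t(640,112)),("post top +y",q(280,75),t(530,85))):
    print(n,*tri(S,a,T,b))
E
```

```text
ptr mid [ 0.72725822 -0.22977706  0.08562011] [np.float64(0.007845210793428627), np.float64(0.00784521079336301)]
ptr right(-y) / left(+y) end [ 0.72882193 -0.22545404  0.08585347] [np.float64(0.615613397855054), np.float64(0.6156133978553644)]
brass -x-y corner [ 0.73185433 -0.214035    0.10578308] [np.float64(0.06324905303177975), np.float64(0.0632490530319667)]
brass front -x?  [ 0.73771393 -0.21639644  0.09059882] [np.float64(1.3373376847758105), np.float64(1.3373376847762688)]
brass side mid [ 0.73462186 -0.2153349   0.0982806 ] [np.float64(0.4446439770836641), np.float64(0.44464397708418996)]
side mid2 [ 0.73285145 -0.21420526  0.09349789] [np.float64(1.0401818450693001), np.float64(1.0401818450689282)]
knob [ 0.74257864 -0.17857495  0.08947457] [np.float64(0.2797003341523293), np.float64(0.27970033415228457)]
post top -y [ 0.73284801 -0.21098808  0.12997074] [np.float64(0.4537883409555984), np.float64(0.45378834095515036)]
post top +y [ 0.74030965 -0.1861315   0.12712362] [np.float64(0.14630035261122015), np.float64(0.14630035261104848)]
```

```bash
python3 - <<'E'
import pickle,numpy as np
from h import *
d=pickle.load(open("s1.pkl","rb"));S,T=d["scene"],d["top"]
q=lambda x,y:(x/9+284.56,y/9+309.56)
t=lambda x,y:((x-420)/9+389.56,y/9+149.56)
ps=-.29;ex=np.array([np.cos(ps),np.sin(ps),0]);c=np.array([.7366,-.1986,0])
def pl(s,p,n,p0):
    o,dd=ray(s,*p);return o+dd*((p0-o)@n)/(dd@n)
# post cap extents along ex at z=.13
for n,s,p in(("cap S -x",S,q(237,85)),("cap S +x",S,q(245,108)),("cap T +x",T,t(590,80)),("cap T -x",T,t(583,113))):
    print(n,(onz(s,*p,.13)-c)@ex)
for off in(.004,.006,.008):
    print(off,"S front mid/top/bot",[pl(S,q(250,y),ex,c+off*ex)[2].round(4) for y in(180,168,193)],"T",[pl(T,t(555,y),ex,c-off*ex)[2].round(4) for y in(163,152,175)])
P=c+[0,0,0]
ey=np.array([-ex[1],ex[0],0])
for z in(.085,.09,.095,.1):
    X=c-ey*.016;X[2]=z;u,v=proj(S,X);a,b=proj(T,X);print(z,"scene crop",(u-284.56)*9,(v-309.56)*9,"top crop",(a-389.56)*9+420,(b-149.56)*9)
im=S["image"].astype(int);print((im[:,:,0]-im[:,:,2])[325:336,302:314]);im=T["image"].astype(int);print((im[:,:,0]-im[:,:,2])[160:173,395:418])
E
```

```text
cap S -x -0.0025467576687810845
cap S +x 0.0037931740461557015
cap T +x 0.004146392715644779
cap T -x -0.0039209933472811286
0.004 S front mid/top/bot [np.float64(0.0843), np.float64(0.0919), np.float64(0.0759)] T [np.float64(0.0935), np.float64(0.1006), np.float64(0.0855)]
0.006 S front mid/top/bot [np.float64(0.0898), np.float64(0.0973), np.float64(0.0815)] T [np.float64(0.099), np.float64(0.1061), np.float64(0.0911)]
0.008 S front mid/top/bot [np.float64(0.0952), np.float64(0.1028), np.float64(0.087)] T [np.float64(0.1045), np.float64(0.1116), np.float64(0.0966)]
0.085 scene crop 184.36844016682392 201.3335640453978 top crop 613.22374327888 176.21935843570262
0.09 scene crop 184.28566380906875 193.42717065610344 top crop 617.6071792946967 169.89097987652167
0.095 scene crop 184.20227313586503 185.46210085565548 top crop 622.036176001435 163.49682522330775
0.1 scene crop 184.11826128313237 177.43769902063735 top crop 626.5114474350256 157.0358636204337
[[  3   3   2   1   3   4   5   3   4   3   3  -2]
 [  2   0  -1   0   2   3   4  -1  -5   2  -2   0]
 [  1   0  -2  10   0   2   3
[... 1291 characters left out ...]
7  134  142  142  141  134  121  105   86   61   42
    40   65   81   48  -30 -104 -133 -135 -134]
 [ -79  -40   18   50   71   93  111  129  148  155  152  139  122  107
   104  114   82   -3  -82 -127 -135 -130 -132]
 [ -34  -20    5   18   24   36   45   65   89  106  121  131  145  149
   155  143   76  -33 -119 -139 -128 -118 -113]
 [  -4   -1    7    8   10   11   13   19   26   35   51   72   90  104
   119  101   35  -60 -129 -132 -115  -86  -70]
 [   8    6    7    7    7    7    8    9    9   10   17   19   16    8
    12   -4  -49 -105 -135 -133 -107  -64  -28]
 [   8    7    6    6    8    5    8    6    7    8    7    3  -16  -38
   -56  -79 -105 -125 -133 -134 -110  -59  -21]]
```

My wedge estimate is about z = 0.092. I ease down 3.4 mm, which should bring the pointer to about 0.0915, hold there and compare.

Call:
{"fn": "carry_out", "kwargs": {"rows": [[[0,0,0.1],[0,0,0],1],[[0,0,0.2],[0,0,0],1],[[0,0,0.28],[0,0,0],1],[[0,0,0.34],[0,0,0],1],[[0,0,0.34],[0,0,0],1],[[0,0,0.34],[0,0,0],1]]}}

```text
clock: 4.5
tool_pos: [0.5039, -0.1923, 0.0596]
eef_rot: [0.145, 0.989, -0.0, -0.001]
contact_force: [-3.7, 1.1, 8.3]
opening: 0.004
finger_force: 4.2
```

```bash
python3 go.py .505 -.192 .0594; python3 - <<'E'
from plant import r
import cv2,numpy as np,pickle
d={n:r.snapshot(n) for n in("scene","top")};pickle.dump(d,open("s2.pkl","wb"))
f=lambda i,k:cv2.resize(i,None,fx=k,fy=k,interpolation=cv2.INTER_CUBIC)
A=f(d["scene"]["image"][315:345,290:320],13);B=f(d["top"]["image"][155:180,395:425],13)
c=np.zeros((390,790,3),np.uint8);c[:390,:390]=A;c[:325,400:790]=B;cv2.imwrite("pics/c3.png",c[:,:,::-1])
E
```

```text
4.5 [ 0.5039 -0.1923  0.0596] [-3.69  1.14  8.26] cm [-0.1   0.06  0.02] ydir [ 0.287  0.958 -0.   ] z [-0.002  0.    -1.   ]
```

View pics/c3.png

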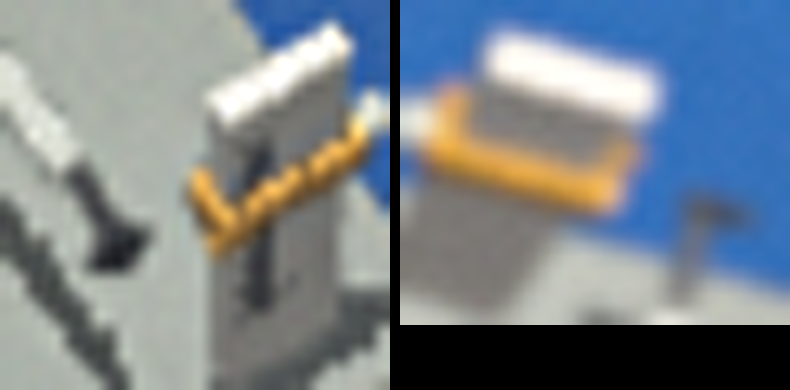

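```bash
python3 - <<'E'
import pickle,numpy as np
from h import *
d=pickle.load(open("s2.pkl","rb"));S,T=d["scene"],d["top"]
q=lambda x,y:(x/13+289.54,y/13+314.54)
t=lambda x,y:((x-400)/13+394.54,y/13+154.54)
ps=-.29;ex=np.array([np.cos(ps),np.sin(ps),0]);ey=np.array([-ex[1],ex[0],0])
print("ptr",tri(S,q(119,251),T,t(714,212)))
for n,a,b in(("-y bottom",q(215,252),t(615,213)),("+y bottom",q(365,165),t(430,165)),("-y mid",q(222,235),t(620,195)),("cap -y(z .13; S+x,T-x)",q(218,125),t(655,122)),("cap +y",q(352,48),t(485,70))):
    D=lambda z:onz(S,*a,z)-onz(T,*b,z)
    z0,z1=.08,.1;e0,e1=D(z0)@ey,D(z1)@ey;z=z0-e0*(z1-z0)/(e1-e0)
    print(n,"z",z.round(4),"x-extent",(D(z)@ex).round(4),"dsep/dz",((e1-e0)/.02).round(2),"at .09",(D(.09)@ey).round(4),(D(.09)@ex).round(4))
E
```

```text
ptr (array([ 0.72605855, -0.22903892,  0.0917537 ]), [np.float64(0.2009001023465602), np.float64(0.20090010234621272)])
-y bottom z 0.0864 x-extent 0.0103 dsep/dz -0.35 at .09 -0.0013 0.0129
+y bottom z 0.086 x-extent 0.0117 dsep/dz -0.35 at .09 -0.0014 0.0146
-y mid z 0.0943 x-extent 0.0108 dsep/dz -0.35 at .09 0.0015 0.0077
cap -y(z .13; S+x,T-x) z 0.1299 x-extent 0.0061 dsep/dz -0.37 at .09 0.0146 -0.0243
cap +y z 0.1277 x-extent 0.0045 dsep/dz -0.36 at .09 0.0136 -0.0242
```

The brass bottom edge is at 0.086 and its middle at about 0.092. The pointer is at about 0.0915, so it is level, and I hold here.

Call:
{"fn": "carry_out", "kwargs": {"rows": [[[0,0,0.02],[0,0,0],1],[[0,0,0.02],[0,0,0],1],[[0,0,0.02],[0,0,0],1],[[0,0,0.02],[0,0,0],1],[[0,0,0.02],[0,0,0],1],[[0,0,0.02],[0,0,0],1],[[0,0,0.02],[0,0,0],1],[[0,0,0.02],[0,0,0],1],[[0,0,0.02],[0,0,0],1],[[0,0,0.02],[0,0,0],1],[[0,0,0.02],[0,0,0],1],[[0,0,0.02],[0,0,0],1]]}}

```text
clock: 5.8
tool_pos: [0.5039, -0.1922, 0.0594]
eef_rot: [0.145, 0.989, -0.0, -0.001]
contact_force: [-4.3, 1.8, 8.5]
opening: 0.006
finger_force: 4.2
```

Call:
{"fn": "carry_out", "kwargs": {"rows": [[[0,0,0],[0,0,0],1],[[0,0,0],[0,0,0],1],[[0,0,0],[0,0,0],1],[[0,0,0],[0,0,0],1],[[0,0,0],[0,0,0],1],[[0,0,0],[0,0,0],1],[[0,0,0],[0,0,0],1],[[0,0,0],[0,0,0],1],[[0,0,0],[0,0,0],1],[[0,0,0],[0,0,0],1],[[0,0,0],[0,0,0],1],[[0,0,0],[0,0,0],1]]}}

```text
clock: 7.0
tool_pos: [0.5039, -0.1923, 0.0594]
eef_rot: [0.145, 0.989, -0.0, -0.001]
contact_force: [-4.5, 1.5, 8.7]
opening: 0.004
finger_force: 4.2
```

Call:
{"fn": "carry_out", "kwargs": {"rows": [[[0,0,-0.2],[0,0,0],1],[[0,0,-0.4],[0,0,0],1],[[0,0,-0.7],[0,0,0],1],[[0,0,-1],[0,0,0],1],[[0,0,-1.3],[0,0,0],1],[[0,0,-1.7],[0,0,0],1],[[0,0,-2.2],[0,0,0],1],[[0,0,-4],[0,0,0],1],[[0,0,-7],[0,0,0],1],[[0,0,-10],[0,0,0],1],[[0,0,-13],[0,0,0],1],[[0,0,-13],[0,0,0],1]]}}

```text
clock: 8.2
tool_pos: [0.5083, -0.1933, 0.1929]
eef_rot: [0.145, 0.989, -0.0, 0.005]
contact_force: [1.4, -0.2, -0.3]
opening: 0.003
finger_force: 0.0
```

Call:
{"fn": "carry_out", "kwargs": {"rows": [[[-3,0,0],[0,0,0],1],[[-5,0,0],[0,0,0],1],[[-5,0,0],[0,0,0],1],[[-5,0,0],[0,0,0],1],[[-5,0,0],[0,0,0],1],[[-5,0,0],[0,0,0],1]]}}

```text
clock: 8.8
tool_pos: [0.552, -0.2067, 0.1889]
eef_rot: [0.145, 0.989, 0.0, -0.001]
contact_force: [0.0, 0.4, 0.2]
opening: 0.004
finger_force: 0.0
```

```bash
python3 - <<'E'
from plant import r
import cv2
cv2.imwrite("pics/e.png",r.snapshot("scene")["image"][:,:,::-1]);s=r.get_state();print(s["clock"],s["tool_pos"],s["contact_force"])
E
```

```text
8.85 [ 0.55218358 -0.20672065  0.18898233] [ 0.19701212 -0.53302442 -0.76298267]
```

View pics/e.png

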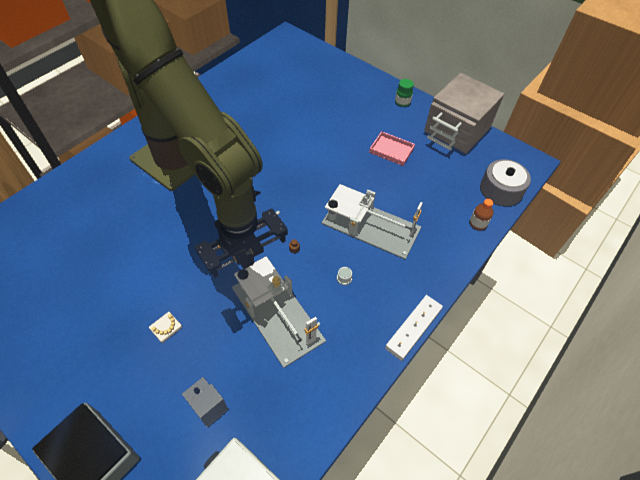

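The final view shows the plate back up, the die seated, the bystanders unmoved and the gripper well above the mount. I hand it in.

```bash
python3 -c "
from plant import r
print(r.finish_job())"
```

```text
the job is handed in; nothing more can be done
None
```

I pressed the die mount's pad until the pointer stood at about 91.5 mm, against my camera estimate of about 92 mm for the index (good to roughly 3 mm), and held it over two seconds. I then released it; the last picture shows the plate back up, the die in its clip and nothing else moved, and the job is handed in (no verdict came back).

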